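Slide the sample plate under the scanner bridge and start the scan

ROBOT

A 6-joint arm with a two-finger parallel gripper is mounted at the origin on the work surface. World frame = base frame: x ahead of the robot, y to its left, z up, the work surface at z = 0. Lengths are in m, angles in degrees, forces in N, time in s.
With the tool pointing down it reaches from about 0.35 to 0.875 m from the base axis. Payload 4.2 kg.
Tool frame: the origin (TCP) lies at the centre of the arm's flange, where the gripper is bolted on; the fingertips stand 182 mm ahead of it and the grasp point (between the pads) lies 164 mm ahead of it (r.nose_length is the distance from the TCP to the fingertips, in m); z points along the fingers, y is the line along which they close (so a half turn about z gives the same grasp; the last joint's range is limited). The gripper opens to 87 mm and grips with 3 to 60 N. Pads are 19 mm wide; open, the fingers measure 117 mm over their backs; the gripper's body (75 mm by 190 mm) begins 51 mm behind the grasp point.
Start: joints at [-59.782, 22.042, 0.453, 0, -68.411, -14.817], TCP at [0.166, -0.603, 0.405] pointing down, gripper open.
Joint ranges: [-179.83, 179.83], [-69.29, 118.12], [-61.27, 80.66], [-181.25, 117.63], [-171.15, -9.14], [-177.46, 177.46]. Speed limits (degrees/s): [159.86, 159.86, 180, 180, 180, 180].

INTERFACE

Orientations are given as a 3x3 rotation matrix whose columns are the frame's x, y, z axes.
In Python, from station import r, vision gives the robot as it stands. The module is installed in compiled form; this text tells all that it offers.
- The arm moves only by the shell command python3 -m creep 'ROWS'. ROWS is JSON, a list of rows, each a list of 7 numbers: the opening, from -1 (shut) to 1 (fully open), then the shift along the tool's x, y, z in mm, then the turn, a rotation vector about the tool's x, y, z in degrees. A call has 1 to 8 rows; each row is the pose to reach, as a shift and turn from the pose commanded when the call began, along the tool's axes at that moment; what a row does not reach only later rows make up. A row lasts 1/12 s, in which the tool goes at most 41.7 mm and 7.16 degrees, less where a joint would pass 70% of its speed; a pose out of reach is approached as far as the arm can. A call with a gripper value outside its range is refused whole. The fingers move at their own pace and stop on an object; the grip force is fixed at half the most. Time passes only in rows, so rows that repeat a pose let the fingers close. It gives the time, the measured TCP pose, the force, the opening and the grip force at its end, in the units of the state.
- r.sense(): the state, without advancing time (a new reading comes with each control period).
- vision.capture(name): name is "side" or "top"; returns (picture, depth): 420x560x3 uint8, red, green, blue; 420x560 float32, m along the optical axis (not along the pixel's ray), 0 where there is no reading.
- vision.camera_model(name): a dict with "vertical_fov" (degrees; the focal length in pixels is half the picture's height over the tangent of half this angle, whatever the lens; pixels are square), "cx", "cy" (the principal point, pixels), "distortion" ([k1, k2, p1, p2, k3] as OpenCV has them; the pictures are not rectified), "extrinsics" (4x4, takes a point from camera to world coordinates). Camera axes: x right, y down, z forward; pixel columns grow to the right and rows downward; lengths in m; the calibration is good to about 2 mm. A picture is of the moment at which its call begins. camera_model takes no time and is no camera call.
- r.finish_job(): hands the job in; it is judged then, once.
Trained networks look in the newest picture that a camera, given by its name, has taken for a name from the list of things; names that differ only in an ending like _2 or _b are one class to them, and where a whole thing is asked for, a point or a joint stands for the part that bears it (a point fixed in the world has none). Each returns a list of dicts, best first, with "conf" (0 to 1); they miss things now and then, are a little off and sometimes report something else, mostly with a low value. They report only what shows in the picture. A call takes as long as a camera call. They do not tell look-alikes from the thing itself.
- vision.find_in(camera, thing): "uv" ([column, row] in pixels, amid what is visible of it).
- vision.cut_out(camera, thing): "region" (420x560 bool, what is visible of it) and "uv" ([column, row] in pixels, amid what is visible of it).
The state is a dict: "time_s": time; "joints": joint angles; "joint_velocities": joint speeds; "effort": joint torques, N m; "tcp_pos": TCP position; "ee_rot": TCP orientation; "wrist_force": force on the tool from outside, world axes, zero at the start; "moment": the same for the moment, N m; "gripper_width": opening from 0.0 (shut) to 1.0 (fully open); "gripper_force": force on a finger pad.
Only numpy, scipy, OpenCV 4.12 (cv2) and the standard library are available. Lean on these libraries where they do the work, as an engineer would, in place of code of your own. Each camera call takes 0.05 s, during which the arm holds its last target. There are 200 camera calls.

TASK

Push the flat metal sample plate along the bench, with the fingertips only, in under the low bridge of the plate scanner until it sits fully home against the back stop; keep it flat on the bench all the way, never pinched, tipped or lifted. Then press the start button on top of the bridge fully down with a fingertip and let it come back up. Do not press the button before the plate is home, leave the multimeter, bottle, jar and vial where they are, and finish with the hand clear.

Things in the scene. Friction and masses are not known exactly. Their poses are not given: they have to be found in the camera images.
- plate: Loose flat aluminium sample plate, 140 mm (own x) by 110 mm (own y) by 14 mm thick, with a 4 by 3 grid of dark shallow wells on top, about 0.3 to 0.55 kg, lying on the bench. Origin: centre of its underside; z up. Its x axis starts within about 0.65 rad of the scanner's x axis.
- scanner: Fixed white plate scanner, a low bridge on the bench. Origin: on the bench, where the centre of the plate's underside is when fully home; own x is the way the plate goes in, z up. Deck from x = -20 to +40 mm, 162 mm wide (y), underside 19 mm, top 53 mm above the bench. The home plate's near edge is at x = -70 mm, 50 mm outside the bridge.
- scanner_mouth (a point): Middle of the channel's mouth, on the bench, 90 mm before the scanner's origin (x = -90 mm). Two flared lead-ins of slippery white plastic, 12 mm high, narrow from about 180 mm apart here to 118 mm at x = -40 mm.
- scanner_stop (a point): Middle of the near face of the back stop, a 12 mm high bar across the far end, on the bench at x = +70 mm in the scanner's frame. From x = -40 mm to here two 12 mm high slippery white plastic guide rails form a channel 118 mm wide, centred on y = 0.
- start_top (a point): Centre of the upper face of the start button, a round black button 26 mm across in a grey housing on top of the bridge deck.
- start (a joint): Start button travel in m: 0 up, 0.006 fully down; spring return, about 4 N to push it fully down.
- meter: Bystander: yellow handheld multimeter lying flat, 180 by 90 by 38 mm. Origin: centre of its underside.
- reagent: Bystander: amber reagent bottle, 54 mm across, 90 mm high, upright. Origin: centre of its underside.
- jar: Bystander: clear jar, 48 mm across, 60 mm high, upright. Origin: centre of its underside.
- vial: Bystander: small glass vial with white cap, 24 mm across, 45 mm high, upright. Origin: centre of its underside.
Things that resemble listed ones, but are neither listed nor needed, are in the scene too. There is more than one size of the plate; the one meant has the size given above.

How it is judged (in metres and radians):
On the way, in this order (a step that is already met when the one before it is completed fails the run):
1. the plate is fully home under the bridge (x of plate in the frame of scanner between -0.005 and 0.005 m and y of plate in the frame of scanner between -0.007 and 0.007 m and angle between the x axis of plate and the x axis of scanner, either way round below 0.1 rad and height (world z) of plate below 0.003 m and angle between plate's own z axis and vertical below 0.03 rad), for 0.2 s.
2. the start button is pressed down (value of joint start above 0.004 m), for 0.05 s.
At the end, for the whole second after the job is handed in: The plate lies flat under the bridge, its centre within 5 mm of home along the channel and 7 mm across it, square to it within 0.1 rad, at rest; the start button has been pressed at least 4 mm and is up again (all of step 1 and linear speed of plate below 0.01 m/s and value of joint start below 0.0015 m); the robot touches nothing.
It fails at once if the plate is lifted (its underside's centre more than 6 mm above the bench) (height (world z) of plate above 0.006 m).
It fails at once if the plate is tipped by more than 0.08 rad (angle between plate's own z axis and vertical above 0.08 rad).
It fails at once if the start button is pressed while the plate is not home (value of joint start above 0.003 m and not (x of plate in the frame of scanner between -0.005 and 0.005 m and y of plate in the frame of scanner between -0.007 and 0.007 m and angle between the x axis of plate and the x axis of scanner, either way round below 0.1 rad and height (world z) of plate below 0.003 m and angle between plate's own z axis and vertical below 0.03 rad)).
It fails at once if the multimeter, bottle, jar or vial is moved by more than 20 mm (distance of any of meter, reagent, jar, vial from where it was at the start of the episode above 0.02 m).
It also fails if it takes over 67 s, if anything falls off the work surface, if the arm or the gripper's body presses on something with over 40 N, if the wrist force passes 120 N, or if a joint passes its speed limit or range.

## Working session

There is one attempt and no reset: what is moved stays moved. The work goes in short steps, Python scripts to look and compute and a shell command to move; the robot and the scene stay as the last step left them, time stands still between calls to the robot, and variables do not carry over. Pictures are saved under pics/ and viewed, at most 10 in all, crops included, and the job is handed in when it is done.

```bash
mkdir -p pics
cat > h.py <<'E'
import numpy as np, cv2
from station import r, vision
def K(n):
    m=vision.camera_model(n); f=210/np.tan(np.radians(m["vertical_fov"])/2)
    return np.array([[f,0,m["cx"]],[0,f,m["cy"]],[0,0,1.]]),np.array(m["distortion"],float),np.array(m["extrinsics"])
def world(n,uv,depth=None,z=None):
    k,d,E=K(n); uv=np.atleast_2d(np.array(uv,float))
    p=cv2.undistortPoints(uv[:,None],k,d)[:,0]; ray=np.c_[p,np.ones(len(p))]
    if z is None:
        c=np.round(uv).astype(int); s=depth[c[:,1],c[:,0]][:,None]
        return (ray*s)@E[:3,:3].T+E[:3,3]
    w=ray@E[:3,:3].T; return E[:3,3]+w*((z-E[2,3])/w[:,2])[:,None]
def proj(n,P):
    k,d,E=K(n); Ei=np.linalg.inv(E)
    return cv2.projectPoints(np.atleast_2d(np.array(P,float)),cv2.Rodrigues(Ei[:3,:3])[0],Ei[:3,3],k,d)[0][:,0]
E
python3 - <<'E'
from h import *
for n in("top","side"):
    im,d=vision.capture(n); cv2.imwrite(f"pics/{n}0.png",im[:,:,::-1]); np.save(n+"0.npy",d)
    print(n,K(n)[2].round(3).tolist())
    for t in ("plate","scanner","scanner_mouth","scanner_stop","start_top","meter","reagent","jar","vial"):
        for q in vision.find_in(n,t)[:3]: print(t,np.round(q["uv"],1),round(q["conf"],2),world(n,[q["uv"]],d).round(3)[0])
print(r.sense())
E
```

```text
top [[0.003, -0.997, 0.078, 0.454], [-1.0, -0.003, 0.003, -0.019], [-0.002, -0.078, -0.997, 1.195], [0.0, 0.0, 0.0, 1.0]]
plate [313.6 202.6] 0.94 [ 0.559 -0.126  0.013]
plate [262.8 142.8] 0.88 [0.711 0.002 0.012]
plate [285.1 275.7] 0.6 [ 0.377 -0.055  0.009]
scanner [170.2 192.1] 0.89 [0.58  0.225 0.056]
scanner_mouth [170.1 190.6] 0.9 [0.584 0.226 0.054]
scanner_stop [170.3 192.9] 0.94 [0.578 0.225 0.054]
start_top [174.1 173.6] 0.44 [0.622 0.213 0.074]
meter [426.  170.8] 0.79 [ 0.636 -0.402  0.044]
reagent [106.1 162.2] 0.89 [0.651 0.381 0.07 ]
jar [101.7 261.2] 0.71 [0.412 0.389 0.058]
vial [418.6 245.8] 0.56 [ 0.451 -0.378  0.048]
vial [315.8 204.7] 0.49 [ 0.554 -0.131  0.011]
side [[-0.926, -0.251, 0.281, 0.207], [-0.377, 0.63, -0.679, 0.82], [-0.007, -0.735, -0.678, 0.883], [0.0, 0.0, 0.0, 1.0]]
plate [226.9 215.1] 0.93 [0.71  0.016 0.01 ]
plate [346.6 230.6] 0.87 [ 0.374 -0.051  0.01 ]
plate [293.5 198.4] 0.81 [ 0.557 -0.117  0.016]
scanner_mouth [233.4 280.6] 0.72 [0.568 0.25  0.051]
scanner_stop [237.8 277. ] 0.81 [0.561 0.24  0.056]
start_top [353.  157.8] 0.59 [ 0.445 
[... 403 characters left out ...]
072e+01, -1.48177835e+01]), 'joint_velocities': array([ 0.08407657, -0.02122489, -0.08971617, -0.02735683, -0.04029749,
       -0.00520509]), 'effort': array([-6.08365408e-04, -3.90480924e+01,  1.87624490e+01,  4.22450021e+00,
        1.54557440e-02, -6.95562562e-06]), 'tcp_pos': array([ 0.16600433, -0.6025293 ,  0.40477949]), 'ee_rot': array([[-9.64092795e-01, -2.65565590e-01,  1.55472109e-05],
       [-2.65565590e-01,  9.64092794e-01, -5.06016548e-05],
       [-1.55089568e-06, -5.29134950e-05, -9.99999999e-01]]), 'wrist_force': array([ 0.42654017, -0.56901081,  0.18231884]), 'moment': array([ 0.01531745,  0.05382058, -0.03634971]), 'gripper_force': 0.0, 'gripper_width': 1.0025873039752962}
```

Run:
```python
from h import *
im=cv2.imread("pics/top0.png"); cv2.imwrite("pics/top_crop.png",cv2.resize(im[90:310,80:370],None,fx=2.7,fy=2.7,interpolation=cv2.INTER_CUBIC))
for n in ("plate","scanner"):
    d=np.load("top0.npy"); vision.capture("top")
    for q in vision.cut_out("top",n)[:3]:
        m=q["region"]; c,_=cv2.findContours(m.astype(np.uint8),cv2.RETR_EXTERNAL,cv2.CHAIN_APPROX_NONE)
        c=max(c,key=len)[:,0]; w=world("top",c,z=0.014 if n=="plate" else .053)[:,:2]
        R=cv2.minAreaRect((w*1000).astype(np.float32)); print(n,np.round(q["uv"]),R,cv2.boxPoints(R).round(1).tolist())
```

```text
plate [314. 202.] ((563.9102172851562, -127.01789093017578), (112.98397827148438, 143.0465545654297), 7.266042232513428) [[498.79998779296875, -63.20000076293945], [516.9000244140625, -205.10000610351562], [629.0, -190.8000030517578], [610.9000244140625, -48.900001525878906]]
plate [263. 142.] ((715.0806884765625, -1.7770843505859375), (81.59852600097656, 103.81914520263672), 36.78279495239258) [[651.2999877929688, 15.399999618530273], [713.5, -67.80000305175781], [778.7999877929688, -18.899999618530273], [716.7000122070312, 64.19999694824219]]
plate [286. 275.] ((373.4950256347656, -57.46460723876953), (102.18988800048828, 80.19425201416016), 57.05356979370117) [[312.1000061035156, -78.5], [379.3999938964844, -122.0999984741211], [434.8999938964844, -36.400001525878906], [367.6000061035156, 7.199999809265137]]
scanner [171. 190.] ((570.3467407226562, 201.77955627441406), (162.822021484375, 184.07681274414062), 82.59999084472656) [[468.6000061035156, 132.89999389648438], [651.0999755859375, 109.19999694824219], [672.0999755859375, 270.70001220703125], [489.6000061035156, 294.3999938964844]]
```

View pics/top0.png

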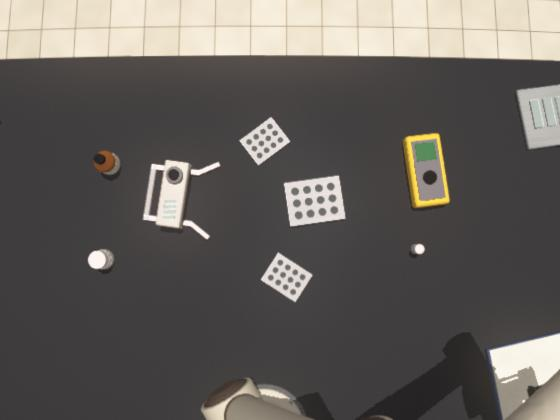

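View pics/top_crop.png

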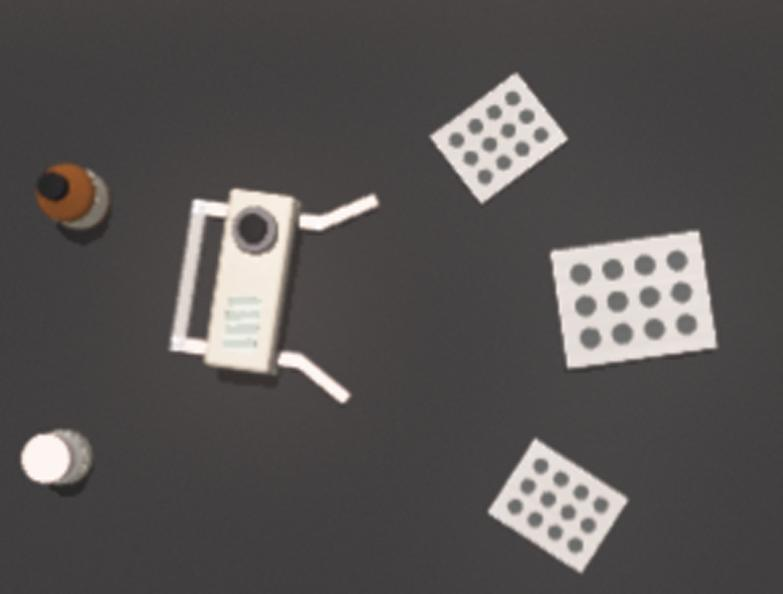

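Plate candidates in the top picture: (314,202) measures 143×113 mm, while (263,142) and (286,275) measure about 104×81 mm. Only (314,202) fits 140×110, and the crop shows it as clearly the largest, at crop (635,300). The scanner bridge is at (174,194) with the button at (174,174), and its mouth opens right towards the plate.

Next I'll refine the scanner and plate poses.

```bash
cat >> h.py <<'E'
def cloud(n,d):
    v,u=np.nonzero(d>0); return np.c_[u,v],world(n,np.c_[u,v],d)
def rect(P): return cv2.minAreaRect((P[:,:2]*1000).astype(np.float32))
def rel(x,y,z,yaw,s=None):
    """tool-frame shift (mm) and turn about tool z (deg) to bring fingertips to x,y,z(mm), tool x axis at yaw"""
    s=s or r.sense(); R=s["ee_rot"]; L=r.nose_length*1000
    d=np.array([x,y,z+L])-s["tcp_pos"]*1000; y0=np.degrees(np.arctan2(R[1,0],R[0,0]))
    return (R.T@d).round(1), round(-((yaw-y0+180)%360-180),2)
E
python3 - <<'E'
from h import *
uv,P=cloud("top",np.load("top0.npy"))
roi=(P[:,0]>.44)&(P[:,0]<.72)&(P[:,1]>.1)&(P[:,1]<.33)
deck=roi&(P[:,2]>.045)&(P[:,2]<.062); print("deck",rect(P[deck]),np.median(P[deck],0))
b=roi&(P[:,2]>.066); print("btn",rect(P[b]),b.sum(),P[b].mean(0),P[b,2].max())
low=roi&(P[:,2]>.007)&(P[:,2]<.02); print("low",low.sum())
R=rect(P[deck]); c=np.array(R[0])/1000
for yaw in (81,82,83):
    a=np.radians(yaw); X=np.array([np.cos(a),np.sin(a)]);Y=np.array([-X[1],X[0]])
    o=c-.01*X; q=np.c_[(P[low,:2]-o)@X,(P[low,:2]-o)@Y]*1000
    st=q[(abs(q[:,1])<50)&(q[:,0]>50)]; print(yaw,"o",o,"stop x",np.percentile(st[:,0],[2,50,98]),"slope",np.polyfit(st[:,1],st[:,0],1))
pl=(abs(P[:,0]-.56)<.1)&(abs(P[:,1]+.127)<.1)&(P[:,2]>.008)&(P[:,2]<.02); print("plate",rect(P[pl]),P[pl].mean(0))
pz=(abs(P[:,0]-.46)<.03)&(abs(P[:,1]-.1)<.1); print("bench z",np.median(P[pz,2]))
E
```

```text
deck ((577.1826171875, 222.6207275390625), (61.711830139160156, 162.7007293701172), 82.84146881103516) [0.56560971 0.22161991 0.05341208]
btn ((621.399169921875, 217.69247436523438), (37.232452392578125, 36.39806365966797), 19.900846481323242) 143 [0.62078806 0.21594288 0.07237567] 0.08027857400377991
low 668
81 o [0.57561827 0.21274384] stop x [67.13474428 73.90168313 80.82535299] slope [-1.59199706e-02  7.40723223e+01]
82 o [0.57579089 0.21271805] stop x [67.66846701 73.97576632 80.77466855] slope [-3.44265043e-03  7.40489447e+01]
83 o [0.57596392 0.21269527] stop x [67.49075706 73.93786791 80.78551261] slope [1.79547198e-02 7.40525739e+01]
plate ((550.331787109375, -120.2956771850586), (144.7599334716797, 172.17449951171875), 4.182495594024658) [ 0.5632799  -0.12679471  0.01495999]
bench z 0.0008977601527236923
```

```bash
cat >> h.py <<'E'
O=np.array([575.8,212.7]); SY=82.4
def s2w(x,y,h):
    a=np.radians(SY); return O[0]+x*np.cos(a)-y*np.sin(a), O[1]+x*np.sin(a)+y*np.cos(a), SY+h
def tip(x,y,h,off=79.5,z=5):
    """scanner-frame plate pose -> world tip pose args for rel"""
    X,Y,H=s2w(x,y,h); a=np.radians(H); return X-off*np.cos(a),Y-off*np.sin(a),z,H+180
def path(s,p0=(-338.2,-32.5,14.9),L1=61,R=500):
    x,y,h=p0; a=np.radians(h); l=min(s,L1); x+=l*np.cos(a); y+=l*np.sin(a)
    t=min(max(s-L1,0)/R,abs(a)); x+=R*(np.sin(a)-np.sin(a-t)); y+=R*(np.cos(a-t)-np.cos(a)); rest=max(s-L1-R*t,0)
    return x+rest*np.cos(a-t),y+rest*np.sin(a-t),np.degrees(a-t)
E
python3 - <<'E'
from h import *
print(rel(*tip(*path(0),off=110,z=60))); print(rel(*tip(*path(0),off=110,z=200)))
for s in range(0,400,40): print(s,np.round(path(s),1),np.round(tip(*path(s)),1))
E
```

```text
(array([-493.9,  244.2,  162.5]), np.float64(-81.9))
(array([-493.9,  244.2,   22.5]), np.float64(-81.9))
0 [-338.2  -32.5   14.9] [ 573.4 -205.7    5.   277.3]
40 [-299.5  -22.2   14.9] [ 568.3 -166.     5.   277.3]
80 [-260.8  -12.3   12.7] [ 560.6 -126.6    5.   275.1]
120 [-221.5   -5.     8.1] [552.3 -87.    5.  270.5]
160 [-181.7   -1.     3.6] [547.1 -46.8   5.  266. ]
200 [-141.7   -0.     0. ] [546.5  -6.6   5.  262.4]
240 [-101.7   -0.     0. ] [551.8  33.1   5.  262.4]
280 [-61.7  -0.    0. ] [557.1  72.7   5.  262.4]
320 [-21.7  -0.    0. ] [562.4 112.4   5.  262.4]
360 [18.3 -0.   0. ] [567.7 152.    5.  262.4]
```

```bash
python3 -m creep '[[0.5,-31,15,1,0,0,-5],[0.5,-62,30,2,0,0,-10],[0.5,-93,46,4,0,0,-15],[0.5,-123,61,5,0,0,-20],[0.5,-154,76,7,0,0,-25],[0.5,-185,91,8,0,0,-30],[0.5,-216,107,10,0,0,-35],[0.5,-247,122,11,0,0,-41]]'
python3 -c "
from h import *
print(rel(*tip(*path(0),off=110,z=150)))"
```

```text
time_s: 1.87
tcp_pos: [0.3727, -0.4179, 0.3938]
ee_rot: [[-0.55, -0.835, 0.0], [-0.835, 0.55, -0.0], [-0.0, -0.0, -1.0]]
wrist_force: [-0.4, 0.2, -0.6]
gripper_width: 0.753
gripper_force: 0.0
(array([-264.5,  -70.9,   61.6]), np.float64(-40.64))
```

```bash
python3 -m creep '[[0.5,-33,-9,8,0,0,-5],[0.5,-66,-18,16,0,0,-10],[0.5,-99,-27,23,0,0,-15],[0.5,-132,-36,31,0,0,-20],[0.5,-165,-45,39,0,0,-25],[0.5,-198,-53,46,0,0,-30],[0.5,-231,-62,54,0,0,-35],[0.5,-264,-71,62,0,0,-40.5]]'
python3 -m creep '[[0.5,0,0,20,0,0,0],[0.5,0,0,45,0,0,0],[0.5,0,0,70,0,0,0],[0.5,0,0,95,0,0,0],[0.5,0,0,110,0,0,0],[0.5,0,0,110,0,0,0]]'
python3 - <<'E'
from h import *
print(rel(*tip(*path(0),off=110,z=5)), rel(*tip(*path(0),off=85,z=5)))
for n in("top","side"):
    im,d=vision.capture(n); cv2.imwrite(f"pics/{n}1.png",im[:,:,::-1]); np.save(n+"1.npy",d)
a=cv2.imread("pics/side1.png")[100:330,170:430]; cv2.imwrite("pics/side1c.png",cv2.resize(a,None,fx=2.5,fy=2.5))
E
```

```text
time_s: 2.53
tcp_pos: [0.5781, -0.2374, 0.3316]
ee_rot: [[0.125, -0.992, 0.0], [-0.992, -0.125, -0.0], [0.0, -0.0, -1.0]]
wrist_force: [0.3, -0.5, 0.3]
gripper_width: 0.753
gripper_force: 0.0
time_s: 3.03
tcp_pos: [0.5757, -0.2383, 0.2176]
ee_rot: [[0.12, -0.993, -0.008], [-0.993, -0.12, 0.002], [-0.003, 0.008, -1.0]]
wrist_force: [-0.9, -0.5, 0.3]
gripper_width: 0.751
gripper_force: 0.0
(array([-2.1, -2.1, 30.4]), np.float64(-0.44)) (array([-27.1,  -1.9,  30.5]), np.float64(-0.44))
```

View pics/side1c.png

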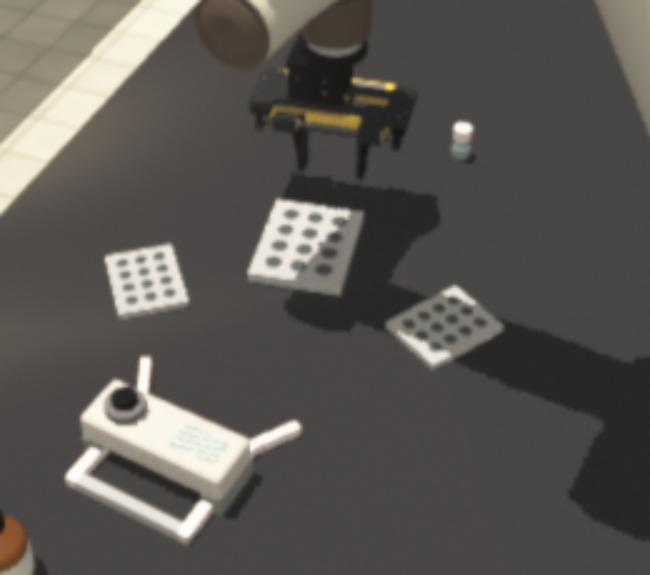

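The crop shows both fingertips at (302,165) and (362,175), behind the large plate's near edge. Nothing is in the way of lowering them.

```bash
python3 -m creep '[[0.5,-1,-1,10,0,0,0],[0.5,-2,-2,20,0,0,0],[0.5,-2,-2,29,0,0,0],[0.5,-2,-2,29,0,0,0],[0.5,-2,-2,29,0,0,0]]'
python3 - <<'E'
from h import *
print(rel(*tip(*path(0),off=110,z=6)))
for s in range(0,80,10): print(s,rel(*tip(*path(s),z=6)))
E
```

```text
time_s: 3.55
tcp_pos: [0.5785, -0.2364, 0.192]
ee_rot: [[0.12, -0.993, -0.002], [-0.993, -0.12, 0.0], [-0.0, 0.001, -1.0]]
wrist_force: [-0.3, 0.4, 0.2]
gripper_width: 0.753
gripper_force: 0.0
(array([-0.6,  1.2,  3.9]), np.float64(-0.39))
0 (array([-31.1,   1.4,   3.9]), np.float64(-0.39))
10 (array([-41.1,   1.4,   3.9]), np.float64(-0.39))
20 (array([-51.1,   1.5,   3.9]), np.float64(-0.39))
30 (array([-61.1,   1.6,   3.9]), np.float64(-0.39))
40 (array([-71.1,   1.7,   3.9]), np.float64(-0.39))
50 (array([-81.1,   1.7,   3.9]), np.float64(-0.39))
60 (array([-91.1,   1.8,   3.9]), np.float64(-0.39))
70 (array([-101.1,    3.2,    3.9]), np.float64(0.64))
```

```bash
python3 -m creep '[[0.5,-8,0,3,0,0,-0.4],[0.5,-17,1,4,0,0,-0.4],[0.5,-26,1,4,0,0,-0.4],[0.5,-31,1,4,0,0,-0.4],[0.5,-36,1,4,0,0,-0.4],[0.5,-42,1,4,0,0,-0.4],[0.5,-48,1,4,0,0,-0.4],[0.5,-54,1,4,0,0,-0.4]]'
python3 - <<'E'
from h import *
for s in (20,30,40,50,60,70,80,90,100): print(s,rel(*tip(*path(s),z=6)))
def plate(tag):
    im,d=vision.capture("top"); cv2.imwrite(f"pics/{tag}.png",im[:,:,::-1])
    for q in vision.cut_out("top","plate")[:3]:
        c=max(cv2.findContours(q["region"].astype(np.uint8),0,1)[0],key=len)[:,0]; print(np.round(q["uv"]),rect(world("top",c,z=.014)/1))
plate("t2")
E
```

```text
time_s: 4.22
tcp_pos: [0.5713, -0.1826, 0.189]
ee_rot: [[0.127, -0.992, 0.001], [-0.992, -0.127, -0.0], [0.0, -0.001, -1.0]]
wrist_force: [-0.2, -2.3, 0.2]
gripper_width: 0.747
gripper_force: 1.2
20 (array([3.2, 0.9, 0.8]), np.float64(0.0))
30 (array([-6.8,  0.9,  0.8]), np.float64(0.0))
40 (array([-16.8,   0.9,   0.8]), np.float64(0.0))
50 (array([-26.8,   0.9,   0.7]), np.float64(0.0))
60 (array([-36.8,   0.9,   0.7]), np.float64(0.0))
70 (array([-46.8,   2.2,   0.7]), np.float64(1.04))
80 (array([-56.9,   3.5,   0.7]), np.float64(2.18))
90 (array([-66.9,   4.6,   0.7]), np.float64(3.33))
100 (array([-77. ,   5.5,   0.7]), np.float64(4.47))
[307. 275.] ((371.6543273925781, -110.06231689453125), (17.33340835571289, 34.46146011352539), 89.95417785644531)
[267. 140.] ((714.7452392578125, -1.2627639770507812), (84.33604431152344, 106.27555847167969), 37.40195083618164)
[428. 170.] ((641.796630859375, -410.84930419921875), (186.3071746826172, 101.8166732788086), 7.175457954406738)
```

```bash
python3 -m creep '[[0.5,-8,0,0,0,0,0],[0.5,-17,1,0,0,0,0],[0.5,-27,1,0,0,0,0],[0.5,-37,1,0,0,0,0],[0.5,-47,2,0,0,0,1],[0.5,-57,3,0,0,0,2.2],[0.5,-67,4.5,0,0,0,3.3],[0.5,-77,5.5,0,0,0,4.5]]'
python3 - <<'E'
from h import *
for s in (100,110,120,130,140,150,160,170,180): print(s,rel(*tip(*path(s),z=6)))
im,d=vision.capture("side"); cv2.imwrite(f"pics/s3.png",im[:,:,::-1])
for q in vision.cut_out("side","plate")[:3]:
    c=max(cv2.findContours(q["region"].astype(np.uint8),0,1)[0],key=len)[:,0]; print(np.round(q["uv"]),rect(world("side",c,z=.014)))
print(np.round(s2w(*path(100)),1))
a=im[100:330,170:430,::-1]; cv2.imwrite("pics/s3c.png",cv2.resize(a,None,fx=2.5,fy=2.5))
E
```

```text
time_s: 4.98
tcp_pos: [0.5556, -0.1062, 0.1889]
ee_rot: [[0.048, -0.999, -0.0], [-0.999, -0.048, -0.0], [0.0, 0.0, -1.0]]
wrist_force: [0.6, -2.2, 0.9]
gripper_width: 0.745
gripper_force: 1.5
100 (array([ 0.7, -0.4,  0.7]), np.float64(-0.06))
110 (array([-9.3,  1.1,  0.7]), np.float64(1.09))
120 (array([-19.4,   2.4,   0.7]), np.float64(2.23))
130 (array([-29.4,   3.5,   0.7]), np.float64(3.38))
140 (array([-39.5,   4.4,   0.7]), np.float64(4.53))
150 (array([-49.6,   5.1,   0.7]), np.float64(5.67))
160 (array([-59.7,   5.6,   0.7]), np.float64(6.82))
170 (array([-69.9,   5.9,   0.7]), np.float64(7.96))
180 (array([-80. ,   6. ,   0.7]), np.float64(9.11))
[284. 221.] ((552.5407104492188, -19.492271423339844), (117.67598724365234, 156.50904846191406), 2.7146036624908447)
[348. 229.] ((371.8663635253906, -46.68266296386719), (107.36715698242188, 83.99364471435547), 57.37506866455078)
[227. 216.] ((711.3845825195312, 7.913536071777344), (80.04879760742188, 110.55716705322266), 37.17595291137695)
[552.1 -27.5  92.8]
```

View pics/s3c.png

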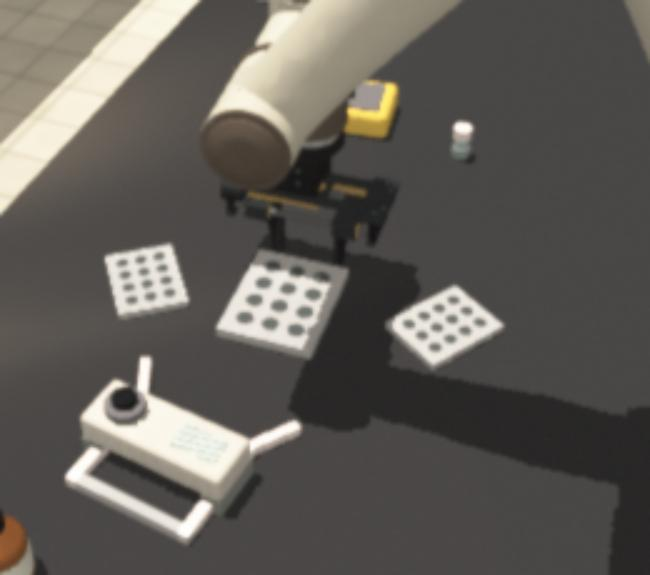

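The plate, at crop (283,300), is squarely ahead of both fingertips at x 552, yaw 92.7°, which matches the plan. I'll continue along the arc.

```bash
python3 -m creep '[[0.5,-9,1,0,0,0,1.1],[0.5,-19,2.5,0,0,0,2.2],[0.5,-29,3.5,0,0,0,3.4],[0.5,-39.5,4.5,0,0,0,4.5],[0.5,-49.5,5,0,0,0,5.7],[0.5,-59.5,5.5,0,0,0,6.8],[0.5,-70,6,0,0,0,8],[0.5,-80,6,0,0,0,9.1]]'
python3 - <<'E'
from h import *
for s in (180,190,200,210,220,230,240,250,260): print(s,rel(*tip(*path(s),z=6)))
im,d=vision.capture("side")
for q in vision.cut_out("side","plate")[:3]:
    c=max(cv2.findContours(q["region"].astype(np.uint8),0,1)[0],key=len)[:,0]; print(np.round(q["uv"]),rect(world("side",c,z=.014)))
print(np.round(s2w(*path(180)),1))
E
```

```text
time_s: 5.75
tcp_pos: [0.5456, -0.0275, 0.1887]
ee_rot: [[-0.11, -0.994, -0.002], [-0.994, 0.11, -0.001], [0.001, 0.001, -1.0]]
wrist_force: [-0.6, -3.5, 2.3]
gripper_width: 0.748
gripper_force: 1.7
180 (array([-0.9, -0.1,  0.5]), np.float64(0.01))
190 (array([-10.9,   1.4,   0.5]), np.float64(1.16))
200 (array([-20.9,   1.4,   0.5]), np.float64(1.27))
210 (array([-30.9,   1.1,   0.5]), np.float64(1.27))
220 (array([-40.9,   0.9,   0.5]), np.float64(1.27))
230 (array([-50.9,   0.7,   0.5]), np.float64(1.27))
240 (array([-60.9,   0.5,   0.5]), np.float64(1.27))
250 (array([-70.9,   0.3,   0.5]), np.float64(1.27))
260 (array([-80.9,   0. ,   0.5]), np.float64(1.27))
[227. 215.] ((711.4609375, 6.397125244140625), (83.18546295166016, 115.7166976928711), 37.933475494384766)
[272. 241.] ((553.8829345703125, 58.114707946777344), (152.0224151611328, 116.03378295898438), 83.95858764648438)
[554.5  52.4  83.7]
```

```bash
python3 -m creep '[[0.5,-10,1.5,0,0,0,1.2],[0.5,-20,1.5,0,0,0,1.3],[0.5,-30,1,0,0,0,1.3],[0.5,-39,1,0,0,0,1.3],[0.5,-48,1,0,0,0,1.3],[0.5,-57,0.5,0,0,0,1.3],[0.5,-66,0.5,0,0,0,1.3],[0.5,-75,0,0,0,0,1.3]]'
python3 - <<'E'
from h import *
for x in (-80,-70,-60,-40,-20,-10,0): print(x,rel(*tip(x,0,0,z=6)))
im,d=vision.capture("side"); a=im[160:330,170:400,::-1]; cv2.imwrite("pics/s5c.png",cv2.resize(a,None,fx=3,fy=3))
for q in vision.cut_out("side","plate")[:3]:
    c=max(cv2.findContours(q["region"].astype(np.uint8),0,1)[0],key=len)[:,0]; print(np.round(q["uv"]),rect(world("side",c,z=.014)))
E
```

```text
time_s: 6.52
tcp_pos: [0.5543, 0.0477, 0.1886]
ee_rot: [[-0.132, -0.991, -0.001], [-0.991, 0.132, -0.0], [0.0, 0.001, -1.0]]
wrist_force: [-0.4, -3.8, 1.3]
gripper_width: 0.75
gripper_force: 1.7
-80 (array([-6.9,  0.5,  0.4]), np.float64(0.02))
-70 (array([-16.9,   0.5,   0.4]), np.float64(0.02))
-60 (array([-26.9,   0.5,   0.4]), np.float64(0.02))
-40 (array([-46.9,   0.5,   0.4]), np.float64(0.02))
-20 (array([-66.9,   0.5,   0.4]), np.float64(0.02))
-10 (array([-76.9,   0.5,   0.4]), np.float64(0.02))
0 (array([-86.9,   0.5,   0.4]), np.float64(0.02))
[259. 255.] ((561.9141845703125, 114.228515625), (113.9085693359375, 118.17035675048828), 82.99772644042969)
[225. 216.] ((712.2584838867188, 8.372352600097656), (78.12364196777344, 110.5927505493164), 37.91337966918945)
[348. 229.] ((373.0907287597656, -48.16783905029297), (108.11266326904297, 86.45048522949219), 57.3917350769043)
```

View pics/s5c.png

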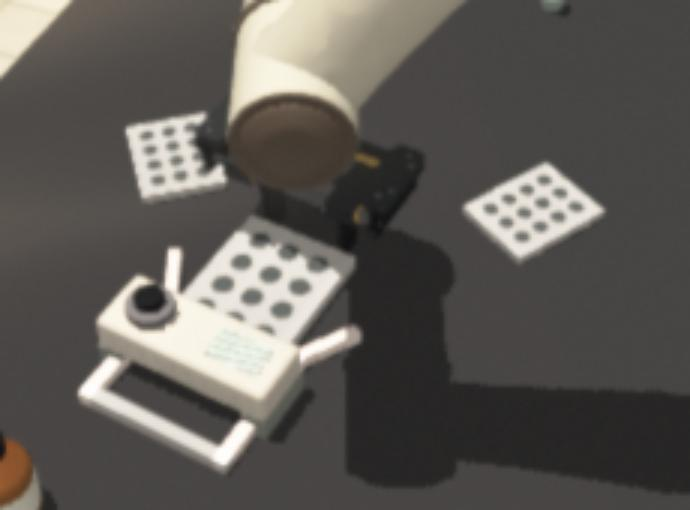

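The plate, at crop (265,285), is entering between the lead-ins at (173,270) and (330,345), square and centred. Next is the remaining push, at a slower pace.

```bash
python3 -m creep '[[0.5,-7,0,0,0,0,0],[0.5,-14,0,0,0,0,0],[0.5,-21,0,0,0,0,0],[0.5,-28,0,0,0,0,0],[0.5,-35,0,0,0,0,0],[0.5,-42,0,0,0,0,0],[0.5,-48,0,0,0,0,0],[0.5,-54,0,0,0,0,0]]'
python3 -m creep '[[0.5,-4,0,0,0,0,0],[0.5,-8,0,0,0,0,0],[0.5,-12,0,0,0,0,0],[0.5,-15,0,0,0,0,0],[0.5,-18,0,0,0,0,0],[0.5,-20,0,0,0,0,0],[0.5,-22,0,0,0,0,0],[0.5,-23,0,0,0,0,0]]'
python3 -c "
from h import *
print(rel(*tip(0,0,0,z=6)))"
```

```text
time_s: 7.28
tcp_pos: [0.5615, 0.101, 0.1887]
ee_rot: [[-0.132, -0.991, -0.0], [-0.991, 0.132, -0.0], [0.0, 0.0, -1.0]]
wrist_force: [0.1, -3.2, 1.9]
gripper_width: 0.749
gripper_force: 1.7
time_s: 7.95
tcp_pos: [0.5645, 0.1233, 0.1887]
ee_rot: [[-0.132, -0.991, -0.0], [-0.991, 0.132, -0.0], [0.0, 0.0, -1.0]]
wrist_force: [-1.2, -3.4, 1.2]
gripper_width: 0.749
gripper_force: 1.7
(array([-10.6,   0.6,   0.5]), np.float64(0.0))
```

```bash
python3 -m creep '[[0.5,-1.5,0,0,0,0,0],[0.5,-3,0,0,0,0,0],[0.5,-4.5,0,0,0,0,0],[0.5,-6,0,0,0,0,0],[0.5,-7,0,0,0,0,0],[0.5,-8,0,0,0,0,0],[0.5,-8,0,0,0,0,0]]'
python3 -m creep '[[0.5,-1,0,0,0,0,0],[0.5,-2,0,0,0,0,0],[0.5,-2,0,0,0,0,0]]'
python3 -c "
from h import *
print(rel(*tip(0,0,0,z=6)))"
```

```text
time_s: 8.53
tcp_pos: [0.5656, 0.1313, 0.1887]
ee_rot: [[-0.132, -0.991, 0.0], [-0.991, 0.132, 0.0], [-0.0, -0.0, -1.0]]
wrist_force: [-0.3, -2.2, 0.9]
gripper_width: 0.749
gripper_force: 1.2
time_s: 8.78
tcp_pos: [0.5658, 0.1332, 0.1887]
ee_rot: [[-0.132, -0.991, 0.0], [-0.991, 0.132, 0.0], [-0.0, -0.0, -1.0]]
wrist_force: [-0.8, -3.0, 1.1]
gripper_width: 0.752
gripper_force: 1.3
(array([-0.6,  0.6,  0.5]), np.float64(0.0))
```

Nominally home, but there is no contact force from the stop yet. I'll go on in 1 mm steps.

```bash
python3 -m creep '[[0.5,-1,0,0,0,0,0],[0.5,-1,0,0,0,0,0]]' | grep -E "tcp|wrist"
python3 -m creep '[[0.5,-1,0,0,0,0,0],[0.5,-1,0,0,0,0,0]]'| grep -E "tcp|wrist"
python3 -m creep '[[0.5,-1,0,0,0,0,0],[0.5,-1,0,0,0,0,0]]'| grep -E "tcp|wrist"
```

```text
tcp_pos: [0.5659, 0.1338, 0.1887]
wrist_force: [-0.8, -4.3, 1.0]
tcp_pos: [0.566, 0.1341, 0.1887]
wrist_force: [0.4, -7.5, 1.4]
tcp_pos: [0.5661, 0.1344, 0.1887]
wrist_force: [1.4, -10.4, 1.7]
```

The force is rising while the motion stalls, so the plate is against the stop. I'll back off, raise the hand and check.

```bash
python3 -m creep '[[0.5,10,0,0,0,0,0],[0.5,25,0,0,0,0,0],[0.5,45,0,-10,0,0,0],[-1,65,0,-40,0,0,0],[-1,90,0,-75,0,0,0],[-1,120,0,-110,0,0,0],[-1,150,0,-130,0,0,0],[-1,180,0,-130,0,0,0]]'
python3 - <<'E'
from h import *
L=[]
for n in("top","side"):
    im,d=vision.capture(n); np.save(n+"6.npy",d); cv2.imwrite(f"pics/{n}6.png",im[:,:,::-1])
    u,v=proj(n,[[O[0],O[1],.05]])[0].astype(int); a=im[v-60:v+60,u-65:u+65,::-1]; print(n,u,v); L.append(cv2.resize(a,(390,360),interpolation=cv2.INTER_CUBIC))
    print([np.round(q["uv"],1) for q in vision.find_in(n,"start_top")[:2]])
    g=im.max(2); uv=np.argwhere(g>=0)[:,::-1]
    W=world(n,uv,d); nb=np.hypot(W[:,0]-.621,W[:,1]-.216)<.03
    k=nb&(g[uv[:,1],uv[:,0]]<60)&(W[:,2]>.055); print("black",k.sum(),uv[k].mean(0),np.median(W[k],0),"ring/all",np.percentile(W[nb,2],[10,50,80,90,95]))
cv2.imwrite("pics/both6.png",np.hstack(L))
E
```

```text
time_s: 9.95
tcp_pos: [0.5435, -0.0438, 0.325]
ee_rot: [[-0.13, -0.991, 0.014], [-0.991, 0.13, 0.002], [-0.004, -0.013, -1.0]]
wrist_force: [0.2, -0.8, 1.0]
gripper_width: 0.459
gripper_force: 0.0
top 28062 75871Traceback (most recent call last):
  File "<stdin>", line 5, in <module>
cv2.error: OpenCV(4.12.0) /io/opencv/modules/imgproc/src/resize.cpp:4208: error: (-215:Assertion failed) !ssize.empty() in function 'resize'
```

Run:
```python
from h import *
L=[]
for n in("top","side"):
    im,d=vision.capture(n); np.save(n+"6.npy",d); cv2.imwrite(f"pics/{n}6.png",im[:,:,::-1])
    u,v=proj(n,[[O[0]/1000,O[1]/1000,.05]])[0].astype(int); a=im[v-60:v+60,u-65:u+65,::-1]; print(n,u,v); L.append(cv2.resize(a,(390,360),interpolation=cv2.INTER_CUBIC))
    print([np.round(q["uv"],1) for q in vision.find_in(n,"start_top")[:2]])
    g=im.max(2); uv=np.argwhere(g>=0)[:,::-1]
    W=world(n,uv,d); nb=np.hypot(W[:,0]-.621,W[:,1]-.216)<.03
    k=nb&(g[uv[:,1],uv[:,0]]<60)&(W[:,2]>.055); print("black",k.sum(),uv[k].mean(0),np.median(W[k],0),"ring/all",np.percentile(W[nb,2],[10,50,80,90,95]))
    for q in vision.cut_out(n,"plate")[:3]:
        c=max(cv2.findContours(q["region"].astype(np.uint8),0,1)[0],key=len)[:,0]; print(np.round(q["uv"]),rect(world(n,c,z=.014)))
cv2.imwrite("pics/both6.png",np.hstack(L))
```

```text
top 175 193
[array([172.7, 174.8]), array([425.7, 171.4])]
black 0 [nan nan] [nan nan nan] ring/all [0.05109969 0.05967751 0.06910807 0.07494949 0.07637986]
[158. 180.] ((611.169921875, 268.2520446777344), (48.280418395996094, 20.349712371826172), 1.313880443572998)
[285. 276.] ((373.5013122558594, -56.7388916015625), (102.2847900390625, 81.6531982421875), 57.72867202758789)
[263. 140.] ((715.71337890625, -1.5447998046875), (82.48113250732422, 106.01608276367188), 37.417606353759766)
side 237 268
[array([218.8, 260.7])]
black 66 [219.34848485 259.37878788] [0.61819184 0.22069553 0.07404138] ring/all [0.05057603 0.05930829 0.06891323 0.07403942 0.07511933]
[227. 214.] ((711.9658813476562, 7.4771728515625), (79.63803100585938, 112.96778106689453), 36.977352142333984)
[346. 227.] ((372.7393798828125, -47.77143096923828), (111.93318939208984, 88.18944549560547), 57.63411331176758)
[237. 289.] ((581.5679931640625, 266.1479797363281), (37.02449417114258, 116.39849853515625), 82.09082794189453)<stdin>:9: RuntimeWarning: Mean of empty slice.
  ret = um.true_divide(
  return _methods._mean(a, axis=axis, dtype=dtype,
```

View pics/both6.png

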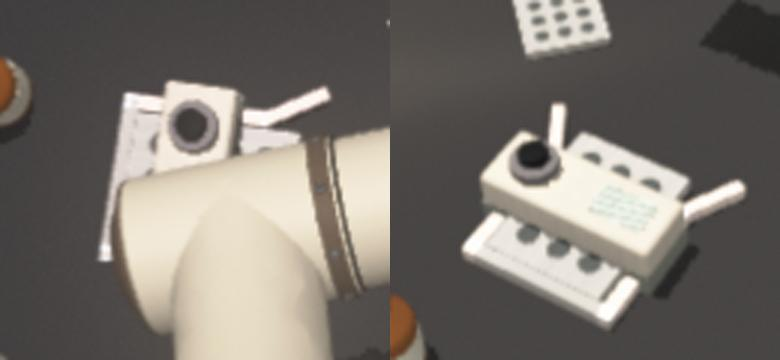

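Left (top view): the button is at about (193,126) in the crop, so full-picture (174,175). Right (side view): the plate is under the bridge between the rails, with its far edge against the stop bar and one well column showing on each side. Now checking the near edge and the button position numerically.

Run:
```python
from h import *
def sc(w): 
    a=np.radians(SY); d=w[:,:2]*1000-O; return (d@np.array([[np.cos(a),-np.sin(a)],[np.sin(a),np.cos(a)]])).round(1)
d=np.load("side6.npy"); uv,W=cloud("side",d); q=sc(W)
for y0 in (-40,-20,0,20):
    m=(abs(q[:,1]-y0)<6)&(q[:,0]<-30)&(q[:,0]>-110)&(W[:,2]>.008)&(W[:,2]<.022); print(y0,"near edge",np.percentile(q[m,0],[0,3]),m.sum())
print("edge px",sc(world("side",[[233.7,253],[272,268]],z=.014)))
b=[world("top",[[172.7,174.8],[174,175]],z=.074),world("side",[[219.3,259.4],[218.8,260.7]],z=.074)]
for x in b: print((x*1000).round(1),sc(x))
im=cv2.imread("pics/side6.png"); g=im.max(2); k=(g[uv[:,1],uv[:,0]]<55)&(np.hypot(W[:,0]-.62,W[:,1]-.218)<.025)&(W[:,2]>.06); print(W[k,2].round(4))
B=(620,217); s=r.sense(); print(s["gripper_width"],rel(*B,130,SY+180,s),rel(*B,95,SY+180,s))
```

```text
-40 near edge [-69.4   -67.398] 35
-20 near edge [-68.7   -67.974] 35
0 near edge [-69.2  -68.72] 33
20 near edge [-69.2  -68.45] 36
edge px [[-63.  -57.6]
 [-68.4  55.8]]
[[619.4 216.2  74. ]
 [618.9 213.   74. ]] [[  9.2 -42.7]
 [  6.  -42.7]]
[[618.6 220.8  74. ]
 [617.8 224.9  74. ]] [[ 13.7 -41.4]
 [ 17.6 -40. ]]
[0.072  0.0772 0.0728 0.0765 0.0765 0.0739 0.0736 0.0746 0.0778 0.0761
 0.0753 0.0749 0.074  0.0746 0.0748 0.0733 0.0763 0.0751 0.0753 0.0765
 0.075  0.0751 0.0767 0.0731 0.0751 0.0746 0.0741 0.0769 0.0751 0.0719
 0.0741 0.0746 0.0717 0.0752 0.0756 0.0717 0.0712 0.0734 0.0732 0.0752
 0.073  0.0728 0.0671 0.0749 0.0766 0.0724 0.0743 0.074  0.0718 0.0736
 0.0721 0.0749 0.074  0.0745 0.0735 0.0704 0.0699 0.0699 0.0651 0.0705
 0.0679 0.069  0.0685]
0.13959376031233692 (array([-266.6,  -42.9,    6.1]), np.float64(0.06)) (array([-266.6,  -42.9,   41.1]), np.float64(0.06))
```

Near edge at about x = −69 mm, square, and force contact was made, so the plate is home. I'll press with one fingertip: gripper half open, the −y finger over the button, and the other finger hovering above the deck.

Run:
```python
from h import *
x,y,_=s2w(10,-3,0); print(x,y,rel(x,y,105,SY+180))
```

```text
580.0962105233258 222.21538623174405 (array([-266.6,   -2.6,   31.1]), np.float64(0.06))
```

```bash
python3 -m creep '[[0.5,-20,0,0,0,0,0],[0.5,-55,0,0,0,0,0],[0.5,-90,-1,0,0,0,0],[0.5,-125,-1,0,0,0,0],[0.5,-160,-2,0,0,0,0],[0.5,-195,-2,0,0,0,0],[0.5,-230,-2.5,10,0,0,0],[0.5,-255,-2.5,20,0,0,0]]'
python3 -m creep '[[0.5,-11,0,6,0,0,0],[0.5,-11.5,0,11,0,0,0],[0.5,-11.5,0,11,0,0,0],[0.5,-11.5,0,11,0,0,0]]'
python3 - <<'E'
from h import *
x,y,_=s2w(10,-3,0); print(rel(x,y,75,SY+180))
im,d=vision.capture("side"); cv2.imwrite("pics/s7c.png",cv2.resize(im[180:320,160:320,::-1],None,fx=4,fy=4,interpolation=cv2.INTER_CUBIC))
E
```

```text
time_s: 10.97
tcp_pos: [0.5787, 0.2143, 0.2984]
ee_rot: [[-0.128, -0.992, 0.002], [-0.992, 0.128, 0.001], [-0.001, -0.001, -1.0]]
wrist_force: [-0.1, -0.9, -0.2]
gripper_width: 0.657
gripper_force: 0.0
time_s: 11.3
tcp_pos: [0.5799, 0.2209, 0.2872]
ee_rot: [[-0.132, -0.991, -0.001], [-0.991, 0.132, -0.001], [0.001, 0.001, -1.0]]
wrist_force: [-0.2, -0.7, 0.6]
gripper_width: 0.749
gripper_force: 0.0
(array([-1.4, -0.1, 30. ]), np.float64(-0.0))
```

View pics/s7c.png

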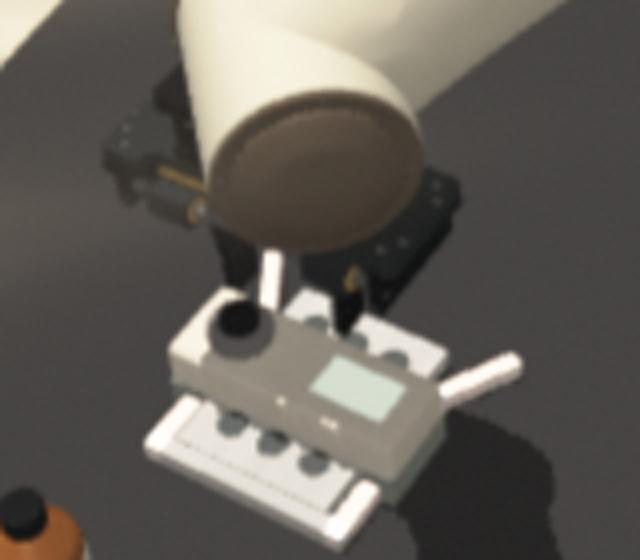

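Run:
```python
from h import *
w=world("side",[[219.3,251.2],[246.3,262]],z=.105)*1000; print(w.round(1)); print("expected", [np.round(s2w(10,y,0)[:2],1) for y in(-43,37)])
print(proj("side",[[.6188,.2171,.105],[.6188,.2171,.075],[.5395,.2277,.105]]).round(1))
```

```text
[[614.9 221.  105. ]
 [541.4 227.7 105. ]]
expected [array([619.7, 216.9]), array([540.4, 227.5])]
[[218.6 249.6]
 [219.9 258. ]
 [247.  262.2]]
```

The fingertips are at crop (237,285) and (345,330), which agrees with the expected positions: one is above the button, the other clear above the deck. Now pressing.

```bash
python3 -m creep '[[0.5,-1,0,8,0,0,0],[0.5,-1,0,16,0,0,0],[0.5,-1,0,23,0,0,0],[0.5,-1,0,27,0,0,0],[0.5,-1,0,29,0,0,0],[0.5,-1,0,30,0,0,0],[0.5,-1,0,30,0,0,0]]' | grep -E "tcp|wrist"
python3 -m creep '[[0.5,0,0,1,0,0,0],[0.5,0,0,2,0,0,0],[0.5,0,0,2,0,0,0]]' | grep -E "tcp|wrist"
python3 -m creep '[[0.5,0,0,1,0,0,0],[0.5,0,0,2,0,0,0],[0.5,0,0,2,0,0,0]]' | grep -E "tcp|wrist"
```

```text
tcp_pos: [0.5803, 0.2222, 0.2576]
wrist_force: [-0.1, -1.0, 2.0]
tcp_pos: [0.5804, 0.2225, 0.2561]
wrist_force: [-0.4, -0.6, 2.1]
tcp_pos: [0.5804, 0.2225, 0.2539]
wrist_force: [-0.3, -1.2, 3.4]
```

```bash
for i in 1; do python3 -m creep '[[0.5,0,0,1,0,0,0],[0.5,0,0,2,0,0,0],[0.5,0,0,2,0,0,0]]' | grep -E "tcp|wrist"; done
python3 -m creep '[[0.5,0,0,1,0,0,0],[0.5,0,0,1,0,0,0],[0.5,0,0,1,0,0,0]]' | grep -E "tcp|wrist"
python3 -m creep '[[0.5,0,0,1,0,0,0],[0.5,0,0,1,0,0,0],[0.5,0,0,1,0,0,0]]' | grep -E "tcp|wrist"
```

```text
tcp_pos: [0.5804, 0.2225, 0.2519]
wrist_force: [-0.5, -1.0, 3.6]
tcp_pos: [0.5804, 0.2225, 0.2516]
wrist_force: [-1.4, -0.9, 5.7]
tcp_pos: [0.5804, 0.2225, 0.2515]
wrist_force: [-3.1, -1.9, 11.0]
```

The press bottomed out at 11 N after about 6 mm of travel. Releasing and moving clear.

```bash
python3 -m creep '[[0.5,0,0,-6,0,0,0],[0.5,0,0,-20,0,0,0],[0.5,0,0,-45,0,0,0],[0.5,0,0,-75,0,0,0],[0.5,20,0,-100,0,0,0],[0.5,50,0,-120,0,0,0],[0.5,85,0,-120,0,0,0],[0.5,120,0,-120,0,0,0]]'
python3 -m creep '[[0.5,35,0,0,0,0,0],[0.5,70,0,0,0,0,0],[0.5,100,0,0,0,0,0],[0.5,100,0,0,0,0,0],[0.5,100,0,0,0,0,0]]' | grep -E "tcp|wrist"
python3 - <<'E'
from h import *
im,d=vision.capture("side"); cv2.imwrite("pics/s8c.png",cv2.resize(im[180:320,160:320,::-1],None,fx=4,fy=4,interpolation=cv2.INTER_CUBIC))
uv,W=cloud("side",d); a=np.radians(SY); q=(W[:,:2]*1000-O)@np.array([[np.cos(a),-np.sin(a)],[np.sin(a),np.cos(a)]])
for y0 in (-40,-20,0,20,40):
    m=(abs(q[:,1]-y0)<6)&(q[:,0]<-30)&(q[:,0]>-110)&(W[:,2]>.008)&(W[:,2]<.022); print(y0,np.percentile(q[m,0],[0,3]))
m=(np.hypot(q[:,0]-10,q[:,1]+42)<9); print("btn z",np.median(W[m,2]))
E
```

```text
time_s: 13.85
tcp_pos: [0.564, 0.103, 0.3708]
ee_rot: [[-0.131, -0.991, 0.002], [-0.991, 0.131, 0.002], [-0.002, -0.002, -1.0]]
wrist_force: [0.8, -0.2, -0.7]
gripper_width: 0.753
gripper_force: 0.0
tcp_pos: [0.5507, 0.0031, 0.3692]
wrist_force: [-0.1, -0.5, 0.7]
-40 [-69.08918783 -67.95327162]
-20 [-66.46508008 -66.18742556]
0 [-68.17694037 -66.94341762]
20 [-69.85448083 -67.49089813]
40 [-68.72161656 -68.0676754 ]
btn z 0.07381137398345416
```

View pics/s8c.png

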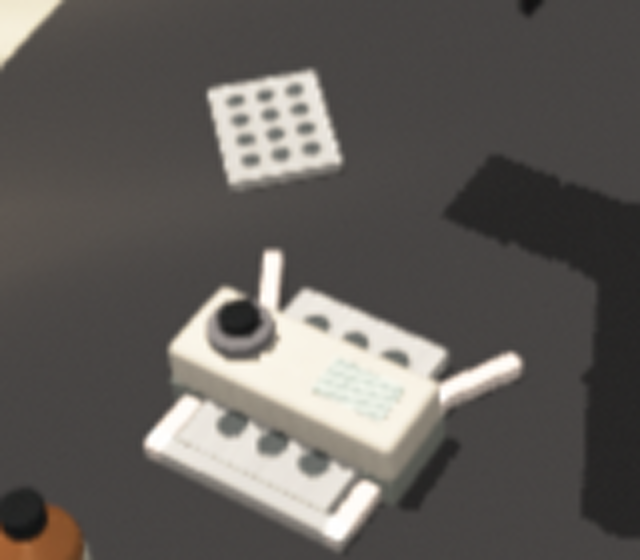

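The plate is home under the bridge, crop (300,400). The button at (240,318) is back up (z ≈ 74 mm), and the hand is clear.

```bash
python3 -c "
from station import r
print(r.finish_job())"
```

```text
the job is handed in; nothing more can be done
None
```

The plate was pushed home against the back stop, and the start button was pressed fully down and came back up. The hand finished clear and I handed the job in; `r.finish_job()` returned no verdict, so these are my own camera and force readings.

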